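Put the mixed-up modules in their own test cradles

TASK

The three gold modules are each in the wrong test cradle. Park one on the empty black foam pad and let go of it there, then rearrange them so that each module lies flat in the cradle with as many jacks as the module has connectors, its connectors facing the jacks. Keep the modules upright, leave the solder spool, the jar and the screwdriver where they are, and let go of everything at the end.

Things in the scene. Friction and masses are not known exactly. Their poses are not given: they have to be found in the camera images.
- module_one: Loose module: gold open-topped housing, green board inside, 56 (x) x 54 (y) x 26 mm high, about 0.2 kg. On its +x wall only: one coaxial connector in the middle, each 18 mm long, 12 mm thick, axis 16 mm above the underside. Grip across y. Origin: centre of the housing's underside, z up. Starts in a wrong cradle, connectors towards that cradle's jacks.
- module_two: Loose module: gold open-topped housing, green board inside, 56 (x) x 54 (y) x 26 mm high, about 0.2 kg. On its +x wall only: two coaxial connectors, 22 mm apart, each 18 mm long, 12 mm thick, axis 16 mm above the underside. Grip across y. Origin: centre of the housing's underside, z up. Starts in a wrong cradle, connectors towards that cradle's jacks.
- module_three: Loose module: gold open-topped housing, green board inside, 56 (x) x 54 (y) x 26 mm high, about 0.2 kg. On its +x wall only: three coaxial connectors, 19 mm apart, each 18 mm long, 12 mm thick, axis 16 mm above the underside. Grip across y. Origin: centre of the housing's underside, z up. Starts in a wrong cradle, connectors towards that cradle's jacks.
- cradle_one: Fixed cradle, one brass jack in the black block at its +x end. Seat: base plate top, 4 mm above the bench. Heights above the bench: lips 9 mm, inner faces y +-33 and x +34 mm; back wall 22 mm, inner face x -34; jack block 26 mm, x 53-63, jacks x 52-82. 6 mm play; a reversed module cannot lie flat. Origin: bench level under the seat's centre; x to the jacks, z up.
- cradle_two: Fixed cradle, two brass jacks side by side in the black block at its +x end. Seat: base plate top, 4 mm above the bench. Heights above the bench: lips 9 mm, inner faces y +-33 and x +34 mm; back wall 22 mm, inner face x -34; jack block 26 mm, x 53-63, jacks x 52-82. 6 mm play; a reversed module cannot lie flat. Origin: bench level under the seat's centre; x to the jacks, z up.
- cradle_three: Fixed cradle, three brass jacks side by side in the black block at its +x end. Seat: base plate top, 4 mm above the bench. Heights above the bench: lips 9 mm, inner faces y +-33 and x +34 mm; back wall 22 mm, inner face x -34; jack block 26 mm, x 53-63, jacks x 52-82. 6 mm play; a reversed module cannot lie flat. Origin: bench level under the seat's centre; x to the jacks, z up.
- foam_pad: Fixed flat black foam pad (firm), 110 mm (x) by 100 mm (y), 8 mm thick, empty at the start: the parking spot. Origin: centre of its underside, on the bench; z up.
- solder_spool: Bystander, loose: spool of solder standing on end, blue flanges 56 mm across, 44 mm high. Origin: centre of its underside.
- flux_jar: Bystander, loose: amber jar with black cap, 44 mm across, 55 mm high. Origin: centre of its underside.
- screwdriver: Bystander, loose: screwdriver with black handle lying on the bench, 170 mm long along its x (blade to +x). Origin: on the bench under its middle.
There are look-alikes about, which are no part of the job. Leave any orange or purple look-alike of the module_two alone.

How it is judged (in metres and radians):
On the way:
1. one of the modules is set down and released on the foam pad, its centre within 40 mm of the pad's along each side (((x of module_one in the frame of foam_pad between -0.04 and 0.04 m and y of module_one in the frame of foam_pad between -0.04 and 0.04 m and z of module_one in the frame of foam_pad below 0.011 m and angle between module_one's own z axis and vertical below 0.1 rad and linear speed of module_one below 0.02 m/s and contact force between module_one and the fingers below 0.05 N) or (x of module_two in the frame of foam_pad between -0.04 and 0.04 m and y of module_two in the frame of foam_pad between -0.04 and 0.04 m and z of module_two in the frame of foam_pad below 0.011 m and angle between module_two's own z axis and vertical below 0.1 rad and linear speed of module_two below 0.02 m/s and contact force between module_two and the fingers below 0.05 N) or (x of module_three in the frame of foam_pad between -0.04 and 0.04 m and y of module_three in the frame of foam_pad between -0.04 and 0.04 m and z of module_three in the frame of foam_pad below 0.011 m and angle between module_three's own z axis and vertical below 0.1 rad and linear speed of module_three below 0.02 m/s and contact force between module_three and the fingers below 0.05 N))), for 0.2 s.
At the end, for the whole second after the job is handed in: Each module lies in the cradle with as many jacks as it has connectors: centre within 10 mm of the seat's, flat (underside at most 2.5 mm above the seat, tilt under 0.08 rad), in line within 0.3 rad, connectors towards the jacks (else it cannot lie flat), released and at rest (horizontal distance between module_one and cradle_one below 0.01 m and z of module_one in the frame of cradle_one below 0.0065 m and angle between the x axis of module_one and the x axis of cradle_one, either way round below 0.3 rad and angle between each of module_one, module_two, module_three's own z axis and vertical below 0.08 rad and linear speed of each of module_one, module_two, module_three below 0.02 m/s and contact force between each of module_one, module_two, module_three and the fingers below 0.05 N and horizontal distance between module_two and cradle_two below 0.01 m and z of module_two in the frame of cradle_two below 0.0065 m and angle between the x axis of module_two and the x axis of cradle_two, either way round below 0.3 rad and horizontal distance between module_three and cradle_three below 0.01 m and z of module_three in the frame of cradle_three below 0.0065 m and angle between the x axis of module_three and the x axis of cradle_three, either way round below 0.3 rad); the robot touches nothing.
It fails at once if a module is tipped by more than 0.8 rad (angle between any of module_one, module_two, module_three's own z axis and vertical above 0.8 rad).
It fails at once if the solder spool, the jar or the screwdriver is moved by more than 30 mm (distance of any of solder_spool, flux_jar, screwdriver from where it was at the start of the episode above 0.03 m).
It also fails if it takes over 104 s, if anything falls off the work surface, if the arm or the gripper's body presses on something with over 40 N, if the wrist force passes 120 N, or if a joint passes its speed limit or range.

ROBOT

A 6-joint arm with a two-finger parallel gripper is mounted at the origin on the work surface. World frame = base frame: x ahead of the robot, y to its left, z up, the work surface at z = 0. Lengths are in m, angles in degrees, forces in N, time in s.
With the tool pointing down it reaches from about 0.35 to 0.875 m from the base axis. Payload 4.2 kg.
Tool frame: the origin (TCP) lies midway between the tips of the shut fingers; the grasp point (between the pads) lies 19 mm behind it (r.pinch_z is the distance from the TCP to the grasp point, in m); z points along the fingers, y is the line along which they close (so a half turn about z gives the same grasp; the last joint's range is limited). The gripper opens to 87 mm and grips with 3 to 60 N. Pads are 19 mm wide; open, the fingers measure 117 mm over their backs; the gripper's body (75 mm by 190 mm) begins 51 mm behind the grasp point.
Start: joints at [-59.897, 22.042, 0.453, 0, -68.411, -14.817], TCP at [0.165, -0.603, 0.223] pointing down, gripper open.
Joint ranges: [-179.83, 179.83], [-69.29, 118.12], [-61.27, 80.66], [-181.25, 117.63], [-171.15, -9.14], [-177.46, 177.46]. Speed limits (degrees/s): [159.86, 159.86, 180, 180, 180, 180].

INTERFACE

Orientations are given as a 3x3 rotation matrix whose columns are the frame's x, y, z axes.
In Python, from station import r, imaging, models gives the robot as it stands. The module is installed in compiled form; this text tells all that it offers.
- The arm moves only by the tool apply_moves, never from a script. Its argument "moves" is a list of rows, each a list of 2 entries, a list of its own where there are three numbers: the shift along the tool's x, y, z in m, then the turn about the tool's z in degrees. A call has 1 to 5 rows; each row shifts and turns the commanded pose from where the row before left it, along the tool's axes as they then stand; what a row does not reach is not made up. A row lasts 1/12 s, in which the tool goes at most 41.7 mm and 7.16 degrees, less where a joint would pass 70% of its speed; a pose out of reach is approached as far as the arm can. A call is refused whole if a number of a shift passes 0.0417 or a number of a turn 7.16, either way. A call with a gripper value outside its range is refused whole. "hand" is the finger opening in m, from 0 to 0.087, set as the call begins (left out, the last holds). The fingers move at their own pace and stop on an object; the grip force is fixed at half the most. Time passes only in rows, so rows that do not move let the fingers close. It gives the time, the measured TCP pose, the force, the opening and the grip force at its end, in the units of the state.
- r.sense(): the state, without advancing time (a new reading comes with each control period).
- imaging.capture(name): name is "scene" or "top" or "wrist"; returns a dict with "frame" (400x640x3 uint8, blue, green, red), "intrinsics" (3x3 intrinsics, pixels), "dist" ([k1, k2, p1, p2, k3] as OpenCV has them; the pictures are not rectified), "eye" and "orientation" of the camera in the world. Camera axes: x right, y down, z forward; pixel columns grow to the right and rows downward; lengths in m; the calibration is good to about 2 mm. A picture is of the moment at which its call begins. There is no depth.
- r.finish_job(): hands the job in; it is judged then, once.
Trained networks look in a picture, given as the dict that the camera call returned (one of the last four; its "shot" number tells which), for a name from the list of things; names that differ only in an ending like _2 or _b are one class to them, and where a whole thing is asked for, a point or a joint stands for the part that bears it (a point fixed in the world has none). Each returns a list of dicts, best first, with "confidence" (0 to 1); they miss things now and then, are a little off and sometimes report something else, mostly with a low value. They report only what shows in the picture. A call takes as long as a camera call. They do not tell look-alikes from the thing itself.
- models.cut_out(picture, target): "region" (400x640 bool, what is visible of it) and "extent" ([left, top, width, height] as shares, 0 to 1, of the picture: columns of its width, rows of its height, round what is visible of it).
- models.place_of(picture, target): "at" ([column, row] as shares, 0 to 1, of the picture: columns of its width, rows of its height: a listed point, or the origin of a listed thing).
The state is a dict: "time_s": time; "joints": joint angles; "joint_velocities": joint speeds; "effort": joint torques, N m; "tcp_pos": TCP position; "ee_rot": TCP orientation; "wrist_force": force on the tool from outside, world axes, zero at the start; "moment": the same for the moment, N m; "gripper_width": opening from 0.0 (shut) to 1.0 (fully open); "gripper_force": force on a finger pad.
Only numpy, scipy, OpenCV 4.12 (cv2) and the standard library are available. Lean on these libraries where they do the work, as an engineer would, in place of code of your own. Each camera call takes 0.05 s, during which the arm holds its last target. There are 200 camera calls.

## Working session

There is one attempt and no reset: what is moved stays moved. The work goes in short steps, Python scripts to look and compute and a tool call to move; the robot and the scene stay as the last step left them, time stands still between calls to the robot, and variables do not carry over. Pictures are saved under pics/ and viewed, at most 14 in all, crops included, and the job is handed in when it is done.

Besides the shell and the picture viewer there is one more tool, called after "Request:" as name([rows], argument=value, ...), one row to a line, values as JSON. apply_moves: Moves the arm, as the interface text tells. Its arguments: {"type":"object","properties":{"moves":{"type":"array"},"hand":{"type":"number"}},"required":["moves"]}

```bash
mkdir -p pics; python3 - <<'E'
from station import r, imaging, models
import cv2
s=r.sense();print(s['time_s'],s['tcp_pos'],s['ee_rot'],s['gripper_width'])
for n in("top","scene"):
    p=imaging.capture(n);cv2.imwrite(f"pics/{n}0.png",p["frame"]);print(n,p["eye"],p["orientation"],p["intrinsics"],p["dist"])
    for t in["module_one","module_two","module_three","cradle_one","cradle_two","cradle_three","foam_pad","solder_spool","flux_jar","screwdriver"]:
        print(t,[(round(d["at"][0]*640),round(d["at"][1]*400),round(d["confidence"],2)) for d in models.place_of(p,t)])
E
```

```text
0.0 [ 0.16463321 -0.60230059  0.22146807] [[-9.64683057e-01 -2.63412564e-01 -6.49213456e-04]
 [-2.63413354e-01  9.64680775e-01  2.09927000e-03]
 [ 7.33096464e-05  2.19614170e-03 -9.99997586e-01]] 0.999294713404483
top [ 0.36758098 -0.01383704  0.96956718] [[-0.01811895 -0.9910789   0.13203909]
 [-0.99909097  0.02304351  0.03586401]
 [-0.03858671 -0.13126924 -0.9905955 ]] [[459.68000539   0.         318.80820114]
 [  0.         459.68000539 197.67997798]
 [  0.           0.           1.        ]] [-0.10063877  0.          0.          0.          0.        ]
module_one [(453, 214, 0.76)]
module_two [(373, 182, 0.94), (447, 299, 0.85), (384, 252, 0.81), (372, 108, 0.74), (317, 238, 0.71)]
module_three [(292, 183, 0.89)]
cradle_one [(292, 182, 0.96)]
cradle_two [(450, 212, 0.93)]
cradle_three [(377, 181, 0.64)]
foam_pad [(208, 227, 0.97)]
solder_spool [(318, 111, 0.83)]
flux_jar [(416, 117, 0.58)]
screwdriver [(250, 115, 0.6)]
scene [1.12512693 0.31724602 0.76076637] [[-0.44069661  0.64721414 -0.62201315]
 [ 0.89763718  0.322238   -0.30068284]
 [ 0.00583009 -0.69085203 -0.72297267]] [[428.8955796    0.         318.66598435]
 [  0.         428.8955796  204.28967353]
 [  0.           0.           1.        ]] [-0.08340368  0.          0.          0.          0.        ]
module_one [(234, 167, 0.9), (201, 235, 0.29)]
module_two [(339, 195, 0.94), (237, 257, 0.84), (295, 171, 0.74), (276, 205, 0.68), (273, 136, 0.63)]
module_three [(335, 233, 0.83)]
cradle_one [(338, 235, 0.69)]
cradle_two [(235, 169, 0.93)]
cradle_three [(273, 209, 0.61)]
foam_pad [(423, 232, 0.74)]
solder_spool [(284, 269, 0.73)]
flux_jar [(200, 237, 0.92)]
screwdriver [(347, 301, 0.81)]
```

```bash
python3 - <<'E'
import cv2
i=cv2.imread("pics/top0.png")[70:330,170:510];cv2.imwrite("pics/top0c.png",cv2.resize(i,None,fx=2.3,fy=2.3,interpolation=cv2.INTER_CUBIC))
i=cv2.imread("pics/scene0.png")[110:330,160:480];cv2.imwrite("pics/scene0c.png",cv2.resize(i,None,fx=2.5,fy=2.5,interpolation=cv2.INTER_CUBIC))
E
```

```text
(no output)
```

View pics/top0c.png

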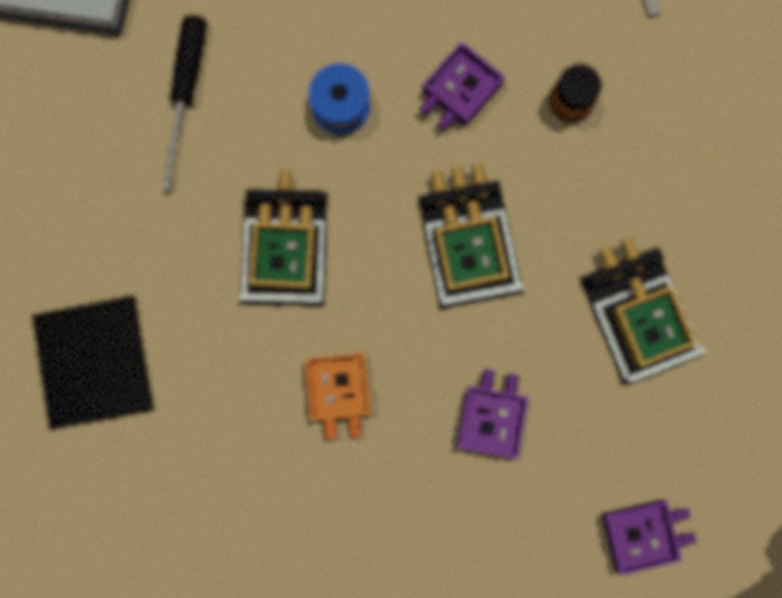

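View pics/scene0c.png

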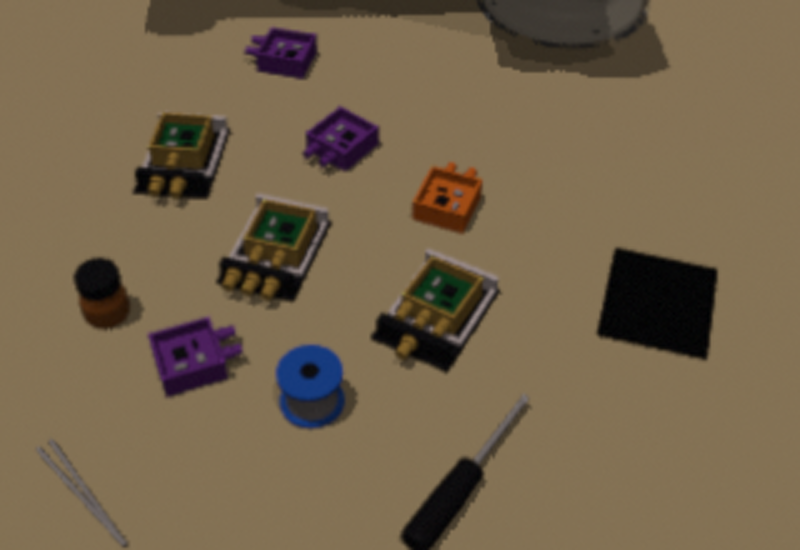

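Top picture: the gold modules are three-connector at (292,183) in the one-jack cradle, two-connector at (373,182) in the three-jack cradle, and one-connector at (453,214) in the two-jack cradle. The foam pad is at (208,227). Things that could be mistaken for them are the purple ones at (372,108), (384,252) and (447,299), and the orange one at (317,238), all with two connectors.

Plan: module three to the pad, one to C1, two to C2, three to C3.

```bash
cat > h.py <<'E'
import numpy as np, cv2
def ground(p,px,z):
    u=cv2.undistortPoints(np.float64(px).reshape(-1,1,2),p["intrinsics"],np.array(p["dist"])).reshape(-1,2)
    d=np.c_[u,np.ones(len(u))]@np.array(p["orientation"]).T
    e=np.array(p["eye"]); return (e+d*((z-e[2])/d[:,2])[:,None])[:,:2]
def proj(p,X):
    R=np.array(p["orientation"]);rv=cv2.Rodrigues(R.T)[0]
    return cv2.projectPoints(np.float64(X),rv,-R.T@p["eye"],p["intrinsics"],np.array(p["dist"]))[0].reshape(-1,2)
def gold_rect(p,c,z=.030,rad=.06):
    "centre, yaw of the gold/green housing top nearest c (world), yaw near 0"
    hsv=cv2.cvtColor(p["frame"],cv2.COLOR_BGR2HSV)
    # rectify: 0.5 mm/px world patch centred at c
    n=241;g=(np.arange(n)-120)*rad*2/240
    gx,gy=np.meshgrid(g,g)
    m=proj(p,np.c_[c[0]+gx.ravel(),c[1]+gy.ravel(),np.full(n*n,z)]).reshape(n,n,2).astype(np.float32)
    w=cv2.remap(p["frame"],m,None,cv2.INTER_LINEAR);h=cv2.cvtColor(w,cv2.COLOR_BGR2HSV)
    return w,h
E
python3 - <<'E'
from station import r, imaging, models
from h import *
p=imaging.capture("top")
for t,z in [("module_one",.030),("module_two",.030),("module_three",.030),("cradle_one",.006),("cradle_two",.006),("cradle_three",.006),("foam_pad",.008)]:
    d=models.cut_out(p,t)
    o=models.place_of(p,t)
    for q in d[:1]:
        m=q["region"].astype(np.uint8)
        if t[0]=="m": m=cv2.morphologyEx(m,cv2.MORPH_OPEN,np.ones((9,9),np.uint8))
        c=max(cv2.findContours(m,cv2.RETR_EXTERNAL,cv2.CHAIN_APPROX_NONE)[0],key=cv2.contourArea).reshape(-1,2)
        w=ground(p,c,z);R=cv2.minAreaRect((w*1000).astype(np.float32))
        a=(R[2]+45)%90-45
        print(t,round(q["confidence"],2),np.round(R[0]),np.round(R[1]),round(a,1),"origin",np.round(ground(p,[[o[0]["at"][0]*640,o[0]["at"][1]*400]],{"m":.004,"c":0.,"f":0.}[t[0]])*1000))
h=(p["frame"])
cs=dict(m3=(292,183),m2=(373,182),m1=(453,214))
ws=[gold_rect(p,ground(p,[c],.03)[0],rad=.09)[0] for c in cs.values()]
cv2.imwrite("pics/rect.png",np.hstack(ws))
print([np.round(ground(p,[c],.03)[0],3) for c in cs.values()])
E
```

```text
module_one 0.71 [ 461. -254.] [66. 64.] 19.3 origin [[ 463. -259.]]
module_two 0.89 [ 378. -109.] [56. 58.] -12.5 origin [[688. -96.]]
module_three 0.67 [530.  75.] [55. 61.] -1.3 origin [[529.  72.]]
cradle_one 0.9 [551.  74.] [ 80. 126.] -2.5 origin [[530.  74.]]
cradle_two 0.83 [ 478. -248.] [127.  82.] 19.6 origin [[ 453. -256.]]
cradle_three 0.58 [550. -95.] [128.  80.] 9.0 origin [[ 528. -102.]]
foam_pad 0.82 [438. 254.] [111. 100.] 9.8 origin [[432. 252.]]
[array([0.525, 0.075]), array([ 0.523, -0.092]), array([ 0.453, -0.254])]
```

View pics/rect.png

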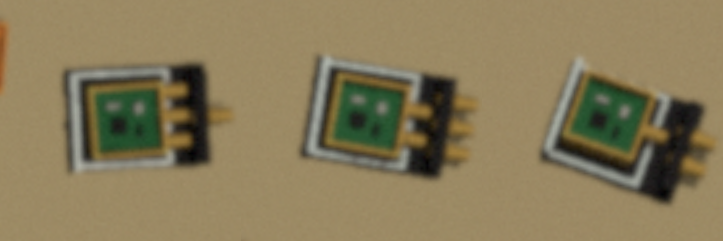

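Request:
apply_moves([
  [[-0.031,0.0215,0],0],
  [[-0.031,0.0215,0],0],
  [[-0.031,0.0215,0],0],
  [[-0.031,0.0215,0],0],
  [[-0.031,0.0215,0],0],
])

```text
time_s: 2.27
tcp_pos: [0.2867, -0.457, 0.2227]
ee_rot: [[-0.965, -0.263, 0.0], [-0.263, 0.965, -0.0], [-0.0, -0.0, -1.0]]
wrist_force: [1.0, -0.2, 0.4]
gripper_width: 1.003
gripper_force: 0.0
```

Request:
apply_moves([
  [[-0.031,0.0215,0],0],
  [[-0.031,0.0215,0],0],
  [[-0.031,0.0215,0],0],
  [[-0.031,0.0215,0],0],
  [[-0.031,0.0215,0],0],
])

```text
time_s: 2.68
tcp_pos: [0.4081, -0.3122, 0.223]
ee_rot: [[-0.965, -0.264, 0.001], [-0.264, 0.965, -0.0], [-0.001, -0.001, -1.0]]
wrist_force: [0.5, -0.6, -0.4]
gripper_width: 0.996
gripper_force: 0.0
```

Request:
apply_moves([
  [[-0.031,0.0215,0],0],
  [[-0.031,0.0215,0],0],
  [[0,0,0],-4],
  [[0,0,0],0],
])

```text
time_s: 3.02
tcp_pos: [0.4568, -0.2543, 0.2226]
ee_rot: [[-0.942, -0.335, 0.0], [-0.335, 0.942, -0.0], [-0.0, -0.0, -1.0]]
wrist_force: [-0.6, -0.5, -0.3]
gripper_width: 1.0
gripper_force: 0.0
```

```bash
python3 - <<'E'
from station import r, imaging, models
from h import *
s=r.sense();print(s['time_s'],s['tcp_pos'],np.round(s['ee_rot'],4).tolist())
p=imaging.capture("wrist");cv2.imwrite("pics/w1.png",p["frame"]);print(p["eye"],p["orientation"])
for t,z in[("module_one",.004),("cradle_two",0)]:
    for d in models.place_of(p,t): print(t,d["confidence"],d["at"],ground(p,[[d["at"][0]*640,d["at"][1]*400]],z)*1000)
E
```

```text
3.0167 [ 0.45684999 -0.2543397   0.22259141] [[-0.9422, -0.335, 0.0002], [-0.335, 0.9422, -0.0001], [-0.0001, -0.0001, -1.0]]
[ 0.38381646 -0.27970982  0.38407841] [[-3.34892900e-01  9.05095049e-01  2.62010872e-01]
 [ 9.42256180e-01  3.21742092e-01  9.29264132e-02]
 [-1.92689456e-04  2.78001759e-01 -9.60580546e-01]]
module_one 0.92 [0.4931, 0.4423] [[ 457.62025737 -263.06746607]]
```

View pics/w1.png

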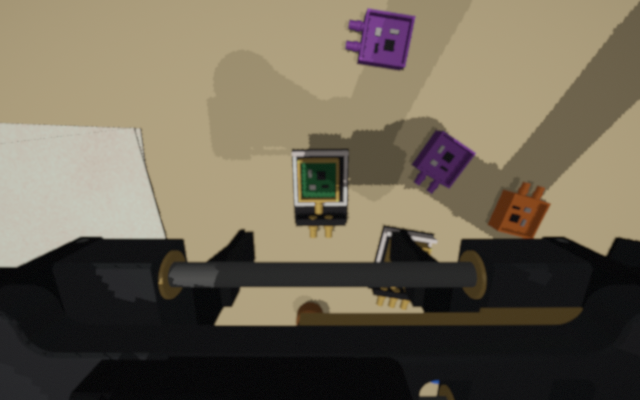

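The wrist view shows module one in the two-jack cradle at about (320,180). Its single connector faces two jacks at (320,230).

```bash
cat >> h.py <<'E'
def overlay(p,c,yaw,z0=0,rad=.07,k=5,mod=None):
    "crop with wireframe of cradle at c,yaw (and module at mod=(x,y,yaw))"
    def tf(X,c,yaw):
        X=np.float64(X);a=np.radians(yaw);R=np.array([[np.cos(a),-np.sin(a)],[np.sin(a),np.cos(a)]])
        return np.c_[X[:,:2]@R.T+c,X[:,2]]
    u0=proj(p,[[c[0],c[1],.01]])[0];s=24
    M=np.float64([[k,0,-k*(u0[0]-30)],[0,k,-k*(u0[1]-35)]])
    im=cv2.warpAffine(p["frame"],M,(60*k,70*k),flags=cv2.INTER_CUBIC)
    def draw(X,col):
        q=proj(p,X)@M[:,:2].T+M[:,2];cv2.polylines(im,[np.round(q).astype(np.int32)],True,col,1)
    def rect(a,b,y,z): return [[a,-y,z],[b,-y,z],[b,y,z],[a,y,z]]
    draw(tf(rect(-.034,.034,.033,.009),c,yaw),(0,0,255))
    draw(tf(rect(.053,.063,.04,.026),c,yaw),(255,255,0))
    draw(tf(rect(-.0345,-.034,.033,.022),c,yaw),(255,0,255))
    if mod: draw(tf(rect(-.028,.028,.027,.030),mod[:2],mod[2]),(255,0,0))
    return im
E
python3 - <<'E'
from station import r, imaging, models
from h import *
w=imaging.capture("wrist");t=imaging.capture("top")
c2=((.455,-.256),19.6);c3=((.528,-.100),9);c1=((.529,.074),-2.5)
a=[overlay(w,*c2,k=4),overlay(t,*c2,k=4),overlay(t,*c3,k=4)]
cv2.imwrite("pics/ov1.png",np.hstack(a))
E
```

```text
(no output)
```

View pics/ov1.png

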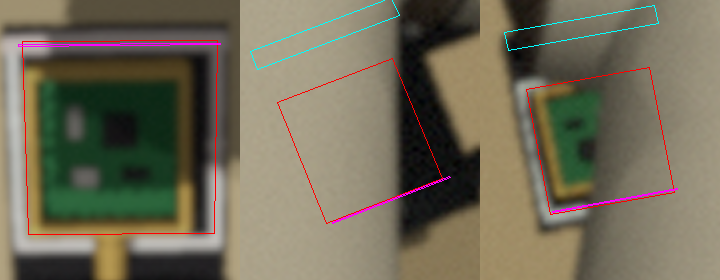

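Request:
apply_moves([
  [[-0.0238,0.0243,0],0],
  [[-0.0238,0.0243,0],0],
  [[-0.0238,0.0243,0],0],
  [[-0.0238,0.0243,0],0],
  [[-0.0238,0.0243,0],0],
])

```text
time_s: 3.68
tcp_pos: [0.5278, -0.1017, 0.2228]
ee_rot: [[-0.945, -0.327, 0.0], [-0.327, 0.945, -0.0], [-0.0, -0.0, -1.0]]
wrist_force: [1.7, -0.3, 0.3]
gripper_width: 0.999
gripper_force: 0.0
```

Request:
apply_moves([
  [[0,0,0],5.3],
  [[0,0,0],5.3],
  [[0,0,0],0],
])

```text
time_s: 3.93
tcp_pos: [0.5277, -0.1022, 0.2225]
ee_rot: [[-0.989, -0.148, -0.0], [-0.148, 0.989, 0.0], [0.0, 0.0, -1.0]]
wrist_force: [0.4, -0.3, 0.4]
gripper_width: 0.998
gripper_force: 0.0
```

```bash
cat >> h.py <<'E'
def module_pose(p,c,yaw,z=.030,rad=.045):
    "housing-top pose from gold+green mask, in patch aligned with yaw about c; 0.25 mm/px"
    n=int(2*rad/.00025)+1;g=np.linspace(-rad,rad,n);gx,gy=np.meshgrid(g,g)
    a=np.radians(yaw);R=np.array([[np.cos(a),-np.sin(a)],[np.sin(a),np.cos(a)]])
    xy=np.c_[gx.ravel(),gy.ravel()]@R.T+c
    m=proj(p,np.c_[xy,np.full(n*n,z)]).reshape(n,n,2).astype(np.float32)
    w=cv2.remap(p["frame"],m,None,cv2.INTER_CUBIC);h=cv2.cvtColor(w,cv2.COLOR_BGR2HSV)
    k=((h[...,1]>110)&(h[...,2]>45)&(h[...,0]>10)&(h[...,0]<90)).astype(np.uint8)
    k=cv2.morphologyEx(k,cv2.MORPH_CLOSE,np.ones((41,41),np.uint8));k=cv2.morphologyEx(k,cv2.MORPH_OPEN,np.ones((121,121),np.uint8))
    cs=cv2.findContours(k,cv2.RETR_EXTERNAL,cv2.CHAIN_APPROX_NONE)[0]
    if not cs: return None,w
    r=cv2.minAreaRect(max(cs,key=cv2.contourArea));d=(np.array(r[0])-(n-1)/2)*.00025
    b=cv2.boxPoints(r);cv2.polylines(w,[b.astype(np.int32)],True,(255,0,0),1)
    return (np.round((R@d+c)*1000,1),round((r[2]+45)%90-45+yaw,1),np.round(np.array(r[1])*.25,1),"local",np.round(d*1000,1)),w
E
python3 - <<'E'
from station import r, imaging, models
from h import *
s=r.sense();print(s['tcp_pos'])
w=imaging.capture("wrist")
c2=((.455,-.256),19.6);c3=((.528,-.100),9);c1=((.529,.074),-2.5)
a=[]
for c in(c2,c3,c1):
    m,i=module_pose(w,*c);print(m);a+=[cv2.resize(i[::-1],(240,280)),]
cv2.imwrite("pics/ov2.png",np.vstack([np.hstack([overlay(w,*c,k=4) for c in(c2,c3,c1)]),np.hstack(a)]))
E
```

```text
[ 0.52769092 -0.10219735  0.22245723]
None
(array([548.3, -95. ]), 9.0, array([38.5, 48.2]), 'local', array([20.9,  1.8]))
(array([536.1,  68.7]), -2.5, array([64. , 75.2]), 'local', array([ 7.4, -5. ]))
```

View pics/ov2.png

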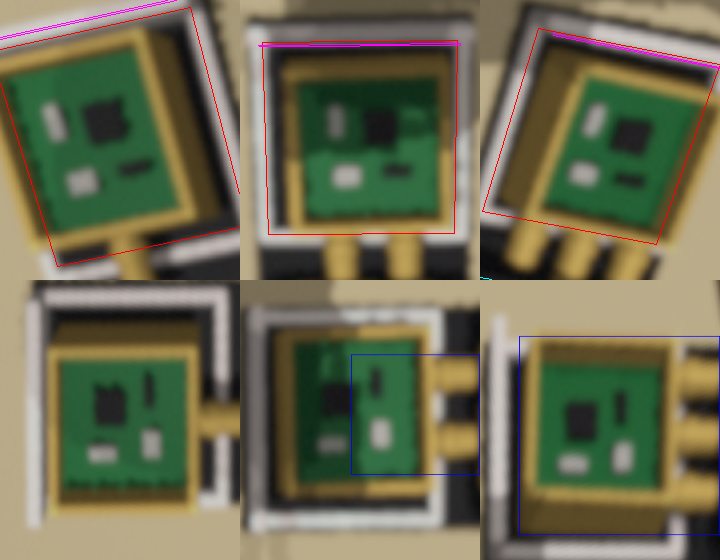

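Request:
apply_moves([
  [[-0.0055,0.035,0],0],
  [[-0.0055,0.035,0],0],
  [[-0.0055,0.035,0],0],
  [[-0.0055,0.035,0],0],
  [[-0.0055,0.035,0],0],
])

```text
time_s: 4.4
tcp_pos: [0.5284, 0.0756, 0.2229]
ee_rot: [[-0.989, -0.151, 0.001], [-0.151, 0.989, 0.0], [-0.001, 0.0, -1.0]]
wrist_force: [0.8, -0.9, -0.8]
gripper_width: 0.999
gripper_force: 0.0
```

Request:
apply_moves([
  [[0,0,0],5.5],
  [[0,0,0],5.5],
  [[0,0,0.04],0],
  [[0,0,0.04],0],
  [[0,0,0],0],
])

```text
time_s: 4.82
tcp_pos: [0.5232, 0.0727, 0.1357]
ee_rot: [[-0.999, 0.042, -0.015], [0.042, 0.999, -0.004], [0.014, -0.004, -1.0]]
wrist_force: [-0.4, -1.1, -1.3]
gripper_width: 0.997
gripper_force: 0.0
```

```bash
python3 - <<'E'
from station import r, imaging, models
from h import *
s=r.sense();print(s['tcp_pos'],np.round(s['ee_rot'],4).tolist())
w=imaging.capture("wrist")
c1=((.529,.075),-2.5)
cv2.imwrite("pics/ov3.png",np.hstack([w["frame"][60:360,120:520],cv2.resize(overlay(w,*c1,k=4,mod=(.5295,.076,-2.5)),(257,300))]))
E
```

```text
[0.52319591 0.07271149 0.13571241] [[-0.999, 0.0421, -0.0146], [0.0422, 0.9991, -0.0038], [0.0144, -0.0044, -0.9999]]
```

View pics/ov3.png

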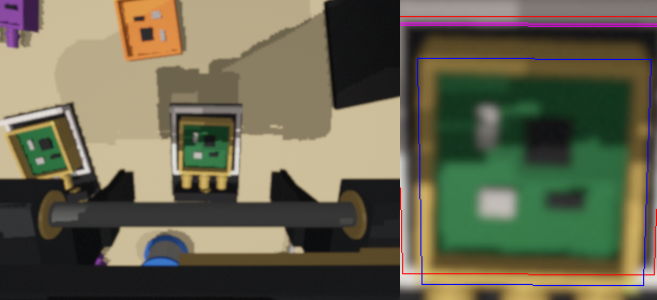

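The overlay sits on module three (three connectors, in the one-jack cradle) within 1–2 mm, and the spool is clear. Descending.

Request:
apply_moves([
  [[0,0,0.03],0],
  [[0,0,0.03],0],
  [[0,0,0.03],0],
  [[0,0,0.025],0],
  [[0,0,0],0],
])

```text
time_s: 5.28
tcp_pos: [0.5274, 0.074, 0.0255]
ee_rot: [[-0.999, 0.041, -0.005], [0.041, 0.999, -0.002], [0.005, -0.003, -1.0]]
wrist_force: [0.2, 0.4, 0.0]
gripper_width: 0.998
gripper_force: 0.0
```

Request:
apply_moves([
  [[0,0,0],0],
  [[0,0,0],0],
])

```text
time_s: 5.45
tcp_pos: [0.531, 0.0757, 0.0302]
ee_rot: [[-0.999, 0.039, 0.005], [0.039, 0.999, 0.001], [-0.005, 0.001, -1.0]]
wrist_force: [-0.1, -0.3, 0.8]
gripper_width: 0.997
gripper_force: 0.0
```

Request:
apply_moves([
  [[0,0,0.005],0],
  [[0,0,0.005],0],
  [[0,0,0.003],0],
  [[0,0,0],0],
  [[0,0,0],0],
])

```text
time_s: 5.87
tcp_pos: [0.5285, 0.0752, 0.0146]
ee_rot: [[-0.999, 0.04, -0.0], [0.04, 0.999, -0.0], [0.0, -0.0, -1.0]]
wrist_force: [-0.5, 0.5, 0.0]
gripper_width: 1.001
gripper_force: 0.0
```

Request:
apply_moves([
  [[0,0,0],0],
  [[0,0,0],0],
  [[0,0,0],0],
  [[0,0,0],0],
  [[0,0,0],0],
], hand=0.04)

```text
time_s: 6.28
tcp_pos: [0.5286, 0.0753, 0.0146]
ee_rot: [[-0.999, 0.04, 0.0], [0.04, 0.999, 0.0], [-0.0, 0.0, -1.0]]
wrist_force: [0.6, -0.2, 0.0]
gripper_width: 0.706
gripper_force: 0.0
```

Request:
apply_moves([
  [[0,0,0],0],
  [[0,0,0],0],
  [[0,0,0],0],
  [[0,0,0],0],
  [[0,0,0],0],
])

```text
time_s: 6.7
tcp_pos: [0.5286, 0.0753, 0.0146]
ee_rot: [[-0.999, 0.04, 0.0], [0.04, 0.999, 0.0], [-0.0, 0.0, -1.0]]
wrist_force: [0.1, 1.1, -0.1]
gripper_width: 0.619
gripper_force: 29.7
```

Request:
apply_moves([
  [[0,0,-0.01],0],
  [[0,0,-0.02],0],
  [[0,0,-0.025],0],
  [[0,0,-0.025],0],
  [[0,0,0],0],
])

```text
time_s: 7.12
tcp_pos: [0.5316, 0.0762, 0.0998]
ee_rot: [[-0.999, 0.039, 0.009], [0.039, 0.999, 0.003], [-0.009, 0.003, -1.0]]
wrist_force: [1.0, 1.1, -1.1]
gripper_width: 0.622
gripper_force: 29.7
```

Request:
apply_moves([
  [[0.01,0.017,0],0],
  [[0.018,0.032,0],0],
  [[0.022,0.038,0],0],
  [[0.022,0.038,0],0],
  [[0.018,0.032,0],0],
])

```text
time_s: 7.53
tcp_pos: [0.4452, 0.2327, 0.0943]
ee_rot: [[-0.999, 0.041, -0.001], [0.041, 0.999, -0.0], [0.001, -0.001, -1.0]]
wrist_force: [1.1, -0.1, -2.2]
gripper_width: 0.62
gripper_force: 29.7
```

Request:
apply_moves([
  [[0.01,0.017,0],0],
  [[0,0,0.01],0],
  [[0,0,0.02],0],
  [[0,0,0.02],0],
  [[0,0,0.01],0],
])

```text
time_s: 7.95
tcp_pos: [0.4359, 0.248, 0.0323]
ee_rot: [[-0.999, 0.041, -0.004], [0.041, 0.999, -0.003], [0.003, -0.003, -1.0]]
wrist_force: [-0.7, -0.1, -2.1]
gripper_width: 0.62
gripper_force: 29.7
```

Request:
apply_moves([
  [[0,0,0],0],
  [[0,0,0],0],
  [[0,0,0],0],
])

```text
time_s: 8.2
tcp_pos: [0.4381, 0.2494, 0.0351]
ee_rot: [[-0.999, 0.04, 0.001], [0.04, 0.999, 0.001], [-0.001, 0.001, -1.0]]
wrist_force: [0.6, -0.6, -2.7]
gripper_width: 0.619
gripper_force: 29.7
```

Request:
apply_moves([
  [[0,0,0.006],0],
  [[0,0,0.006],0],
  [[0,0,0.0035],0],
  [[0,0,0],0],
  [[0,0,0],0],
])

```text
time_s: 8.62
tcp_pos: [0.4377, 0.2491, 0.0189]
ee_rot: [[-0.999, 0.04, -0.0], [0.04, 0.999, -0.0], [0.0, -0.0, -1.0]]
wrist_force: [-0.6, -0.6, -3.1]
gripper_width: 0.621
gripper_force: 29.7
```

Request:
apply_moves([
  [[0,0,0],0],
  [[0,0,0],0],
  [[0,0,0],0],
  [[0,0,0],0],
  [[0,0,0],0],
], hand=0.087)

```text
time_s: 9.03
tcp_pos: [0.4379, 0.2494, 0.0193]
ee_rot: [[-0.999, 0.04, 0.001], [0.04, 0.999, 0.001], [-0.001, 0.001, -1.0]]
wrist_force: [-0.2, -0.5, -0.6]
gripper_width: 0.91
gripper_force: 0.0
```

Request:
apply_moves([
  [[0,0,0],0],
  [[0,0,-0.005],0],
  [[0,0,-0.02],0],
  [[0,0,-0.04],0],
  [[0,0,-0.04],0],
])

```text
time_s: 9.45
tcp_pos: [0.4369, 0.2482, 0.1245]
ee_rot: [[-0.999, 0.04, -0.003], [0.04, 0.999, -0.003], [0.003, -0.003, -1.0]]
wrist_force: [1.0, 1.3, -0.5]
gripper_width: 1.004
gripper_force: 0.0
```

```bash
python3 - <<'E'
from station import r, imaging, models
from h import *
s=r.sense();print(s['time_s'],s['tcp_pos'],s['gripper_width'])
w=imaging.capture("wrist")
cv2.imwrite("pics/ov4.png",np.hstack([w["frame"][60:360,120:520],cv2.resize(overlay(w,(.438,.250),-2.3,k=4,mod=(.438,.250,-2.3)),(257,300))]))
E
```

```text
9.45 [0.43690414 0.24819847 0.12452493] 1.0042277267862967
```

View pics/ov4.png

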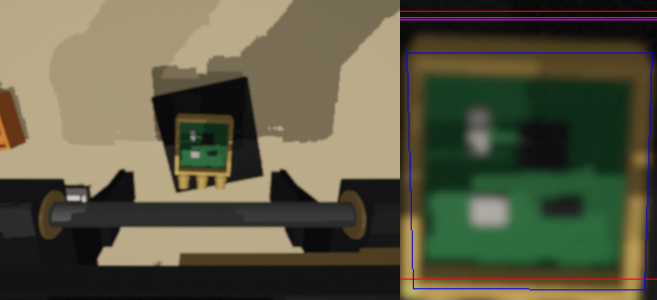

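Module three sits on the pad, aligned with the TCP to about 1 mm (crop centre near (205,145)). Next, module one in the two-jack cradle.

Request:
apply_moves([
  [[-0.0028,-0.02,0],0],
  [[-0.0028,-0.039,0],0],
  [[-0.0028,-0.039,0],0],
  [[-0.0028,-0.039,0],0],
  [[-0.0028,-0.039,0],0],
])

```text
time_s: 9.92
tcp_pos: [0.4443, 0.0713, 0.1245]
ee_rot: [[-0.999, 0.039, 0.001], [0.039, 0.999, 0.0], [-0.001, 0.001, -1.0]]
wrist_force: [0.5, 1.0, 0.0]
gripper_width: 1.001
gripper_force: 0.0
```

Request:
apply_moves([
  [[-0.0028,-0.039,0],0],
  [[-0.0028,-0.039,0],0],
  [[-0.0028,-0.039,0],0],
  [[-0.0028,-0.039,0],0],
  [[-0.0028,-0.039,0],0],
])

```text
time_s: 10.33
tcp_pos: [0.4506, -0.1245, 0.1246]
ee_rot: [[-0.999, 0.04, 0.001], [0.04, 0.999, 0.0], [-0.001, 0.0, -1.0]]
wrist_force: [0.6, 0.6, -0.1]
gripper_width: 1.001
gripper_force: 0.0
```

Request:
apply_moves([
  [[-0.0028,-0.039,0],0],
  [[-0.0028,-0.039,0],0],
  [[-0.0028,-0.039,0],0],
  [[-0.0028,-0.0187,0],0],
  [[0,0,0],-5.5],
])

```text
time_s: 10.75
tcp_pos: [0.4567, -0.2623, 0.124]
ee_rot: [[-0.999, -0.052, 0.001], [-0.052, 0.999, -0.001], [-0.001, -0.001, -1.0]]
wrist_force: [-0.6, 0.7, 0.0]
gripper_width: 1.001
gripper_force: 0.0
```

Request:
apply_moves([
  [[0,0,0],-5.5],
  [[0,0,0],-5.5],
  [[0,0,0],-5.5],
  [[0,0,0],0],
  [[0,0,0],0],
])

```text
time_s: 11.17
tcp_pos: [0.4565, -0.2587, 0.1242]
ee_rot: [[-0.942, -0.334, 0.0], [-0.334, 0.942, -0.0], [-0.0, -0.0, -1.0]]
wrist_force: [0.8, -0.4, -1.0]
gripper_width: 1.0
gripper_force: 0.0
```

```bash
python3 - <<'E'
from station import r, imaging, models
from h import *
s=r.sense();print(s['time_s'],s['tcp_pos'],np.round(s['ee_rot'],4).tolist())
w=imaging.capture("wrist")
c=((.455,-.256),19.6)
cv2.imwrite("pics/ov5.png",np.hstack([w["frame"][60:360,120:520],cv2.resize(overlay(w,*c,k=4,mod=(.457,-.2585,19.6)),(257,300))]))
E
```

```text
11.1667 [ 0.45646136 -0.25873034  0.12422983] [[-0.9424, -0.3345, 0.0004], [-0.3345, 0.9424, -0.0], [-0.0003, -0.0002, -1.0]]
```

View pics/ov5.png

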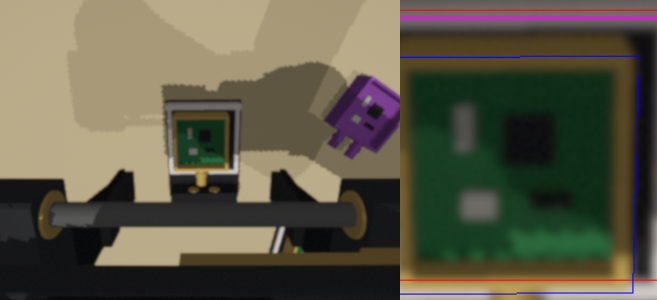

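Module one lies between the fingers: crop (200,140), one connector facing two jacks.

Request:
apply_moves([
  [[0,0,0.02],0],
  [[0,0,0.03],0],
  [[0,0,0.03],0],
  [[0,0,0.0165],0],
  [[0,0,0],0],
])

```text
time_s: 11.63
tcp_pos: [0.4536, -0.2578, 0.024]
ee_rot: [[-0.942, -0.335, -0.008], [-0.335, 0.942, 0.002], [0.007, 0.005, -1.0]]
wrist_force: [-0.1, 0.2, 0.4]
gripper_width: 0.998
gripper_force: 0.0
```

Request:
apply_moves([
  [[0,0,0],0],
  [[0,0,0.005],0],
  [[0,0,0.005],0],
  [[0,0,0.003],0],
  [[0,0,0],0],
])

```text
time_s: 12.05
tcp_pos: [0.4564, -0.2587, 0.0146]
ee_rot: [[-0.942, -0.337, 0.0], [-0.337, 0.942, 0.0], [-0.0, -0.0, -1.0]]
wrist_force: [-0.2, -0.3, -0.6]
gripper_width: 0.994
gripper_force: 0.0
```

Request:
apply_moves([
  [[0,0,0],0],
  [[0,0,0],0],
  [[0,0,0],0],
  [[0,0,0],0],
  [[0,0,0],0],
], hand=0.04)

```text
time_s: 12.47
tcp_pos: [0.4566, -0.2588, 0.0147]
ee_rot: [[-0.942, -0.337, 0.0], [-0.337, 0.942, -0.0], [-0.0, -0.0, -1.0]]
wrist_force: [0.1, 0.9, -0.6]
gripper_width: 0.706
gripper_force: 0.0
```

Request:
apply_moves([
  [[0,0,0],0],
  [[0,0,0],0],
  [[0,0,0],0],
  [[0,0,0],0],
  [[0,0,0],0],
])

```text
time_s: 12.88
tcp_pos: [0.4566, -0.2588, 0.0146]
ee_rot: [[-0.942, -0.337, 0.0], [-0.337, 0.942, -0.0], [-0.0, -0.0, -1.0]]
wrist_force: [0.9, -0.9, 0.6]
gripper_width: 0.616
gripper_force: 30.0
```

Request:
apply_moves([
  [[0,0,-0.01],0],
  [[0,0,-0.025],0],
  [[0,0,-0.03],0],
  [[0,0,-0.02],0],
  [[-0.009,0.0145,0],0],
])

```text
time_s: 13.3
tcp_pos: [0.4627, -0.2441, 0.1045]
ee_rot: [[-0.942, -0.336, 0.009], [-0.336, 0.942, -0.003], [-0.007, -0.006, -1.0]]
wrist_force: [1.1, -0.5, -2.4]
gripper_width: 0.62
gripper_force: 30.0
```

Request:
apply_moves([
  [[-0.018,0.029,0],0],
  [[-0.018,0.029,0],0],
  [[-0.018,0.029,0],0],
  [[-0.018,0.029,0],0],
  [[-0.018,0.029,0],0],
])

```text
time_s: 13.72
tcp_pos: [0.4955, -0.0736, 0.1]
ee_rot: [[-0.942, -0.336, -0.0], [-0.336, 0.942, 0.0], [0.0, 0.0, -1.0]]
wrist_force: [0.5, 0.5, -1.7]
gripper_width: 0.616
gripper_force: 30.0
```

Request:
apply_moves([
  [[-0.018,0.029,0],0],
  [[-0.018,0.029,0],0],
  [[-0.018,0.029,0],0],
  [[-0.018,0.029,0],0],
  [[-0.009,0.0145,0],0],
])

```text
time_s: 14.13
tcp_pos: [0.5289, 0.0782, 0.1001]
ee_rot: [[-0.941, -0.339, 0.001], [-0.339, 0.941, 0.001], [-0.001, 0.0, -1.0]]
wrist_force: [0.6, -0.2, -1.1]
gripper_width: 0.615
gripper_force: 30.0
```

Request:
apply_moves([
  [[0,0,0],5.5],
  [[0,0,0],5.5],
  [[0,0,0],5.5],
  [[0,0,0],5.5],
  [[0,0,0],0],
])

```text
time_s: 14.55
tcp_pos: [0.5277, 0.075, 0.0997]
ee_rot: [[-0.999, 0.042, -0.001], [0.042, 0.999, 0.0], [0.001, -0.0, -1.0]]
wrist_force: [-0.1, -1.2, -1.2]
gripper_width: 0.616
gripper_force: 30.0
```

Request:
apply_moves([
  [[0,0,0],0],
  [[0,0,0],0],
  [[0,0,0],0],
])

```text
time_s: 14.8
tcp_pos: [0.5281, 0.0749, 0.0996]
ee_rot: [[-0.999, 0.039, -0.0], [0.039, 0.999, 0.0], [0.0, 0.0, -1.0]]
wrist_force: [-0.1, 0.0, -1.6]
gripper_width: 0.613
gripper_force: 30.0
```

```bash
python3 - <<'E'
from station import r, imaging, models
from h import *
s=r.sense();print(s['time_s'],s['tcp_pos'],np.round(s['ee_rot'],4).tolist())
w=imaging.capture("wrist")
c=((.529,.075),-2.5)
import h
cv2.imwrite("pics/ov6.png",np.hstack([w["frame"][60:360,120:520],cv2.resize(overlay(w,*c,k=4),(257,300))]))
E
```

```text
14.8 [0.52814506 0.0748826  0.09964639] [[-0.9992, 0.0392, -0.0001], [0.0392, 0.9992, 0.0], [0.0001, 0.0, -1.0]]
```

View pics/ov6.png

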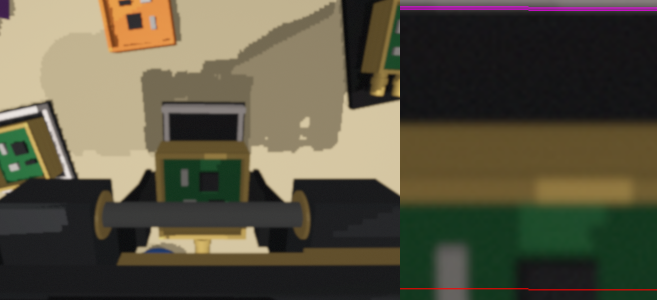

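```bash
python3 - <<'E'
from station import r, imaging, models
from h import *
w=imaging.capture("wrist")
print(ground(w,[[320,202]],.089),ground(w,[[320,218]],.115))
g=cv2.cvtColor(w["frame"],cv2.COLOR_BGR2HSV)[190:230,310:320].mean(1);print(np.round(g).astype(int).tolist())
E
```

```text
[[0.50129843 0.07470932]] [[0.50304547 0.0748161 ]]
[[113, 20, 22], [113, 20, 22], [105, 21, 22], [122, 19, 22], [124, 24, 22], [113, 20, 22], [120, 17, 22], [122, 22, 22], [96, 14, 21], [16, 56, 30], [20, 120, 55], [20, 139, 81], [20, 142, 94], [21, 144, 98], [20, 143, 99], [20, 143, 100], [20, 143, 99], [20, 143, 99], [20, 144, 100], [20, 143, 100], [21, 143, 99], [20, 143, 98], [20, 143, 98], [21, 144, 102], [20, 143, 108], [20, 142, 110], [20, 143, 111], [21, 141, 106], [24, 135, 92], [34, 118, 70], [55, 116, 60], [67, 154, 57], [69, 167, 56], [69, 164, 56], [69, 166, 56], [69, 166, 56], [69, 166, 56], [69, 164, 57], [69, 164, 56], [69, 166, 56]]
```

Module one is centred in the grip to within a millimetre or two. Lowering it into the one-jack cradle.

Request:
apply_moves([
  [[-0.001,0,0.015],0],
  [[0,0,0.025],0],
  [[0,0,0.02],0],
  [[0,0,0.0115],0],
  [[0,0,0],0],
])

```text
time_s: 15.32
tcp_pos: [0.5272, 0.074, 0.0254]
ee_rot: [[-0.999, 0.041, -0.006], [0.041, 0.999, -0.002], [0.006, -0.002, -1.0]]
wrist_force: [0.2, -0.2, -0.8]
gripper_width: 0.616
gripper_force: 30.0
```

Request:
apply_moves([
  [[0,0,0],0],
  [[0,0,0.005],0],
  [[0,0,0.005],0],
  [[0,0,0.003],0],
  [[0,0,0],0],
])

```text
time_s: 15.73
tcp_pos: [0.5292, 0.0749, 0.0149]
ee_rot: [[-0.999, 0.04, -0.0], [0.04, 0.999, 0.0], [0.0, 0.0, -1.0]]
wrist_force: [0.1, -0.7, -2.1]
gripper_width: 0.617
gripper_force: 30.0
```

Request:
apply_moves([
  [[0,0,0],0],
  [[0,0,0],0],
  [[0,0,0],0],
  [[0,0,0],0],
  [[0,0,0],0],
], hand=0.087)

```text
time_s: 16.15
tcp_pos: [0.5295, 0.075, 0.0153]
ee_rot: [[-0.999, 0.04, 0.001], [0.04, 0.999, 0.0], [-0.001, 0.0, -1.0]]
wrist_force: [-0.8, -0.3, 1.2]
gripper_width: 0.907
gripper_force: 0.0
```

Request:
apply_moves([
  [[0,0,0],0],
  [[0,0,-0.005],0],
  [[0,0,-0.03],0],
  [[0,0,-0.04],0],
  [[0,0,-0.03],0],
])

```text
time_s: 16.57
tcp_pos: [0.5297, 0.0749, 0.1226]
ee_rot: [[-0.999, 0.04, 0.001], [0.04, 0.999, -0.0], [-0.001, -0.0, -1.0]]
wrist_force: [1.1, 0.8, 0.9]
gripper_width: 0.998
gripper_force: 0.0
```

```bash
python3 - <<'E'
from station import r, imaging, models
from h import *
s=r.sense();print(s['time_s'],s['tcp_pos'],np.round(s['ee_rot'],4).tolist())
w=imaging.capture("wrist")
c=((.529,.075),-2.5)
cv2.imwrite("pics/ov7.png",np.hstack([w["frame"][60:360,120:520],cv2.resize(overlay(w,*c,k=4,mod=(.529,.075,-2.4)),(257,300))]))
E
```

```text
16.5667 [0.52971201 0.07489111 0.12257437] [[-0.9992, 0.0398, 0.0013], [0.0398, 0.9992, -0.0002], [-0.0013, -0.0001, -1.0]]
```

View pics/ov7.png

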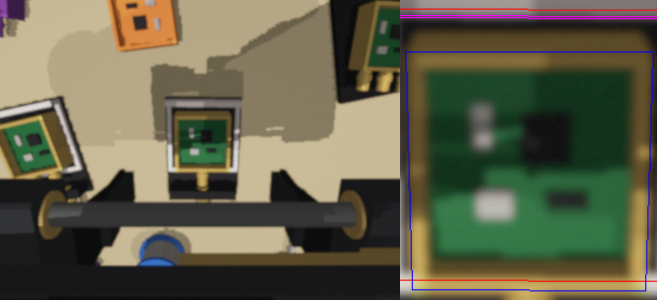

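Module one is seated in the one-jack cradle, seen at crop (203,140). Next, module two from the three-jack cradle.

Request:
apply_moves([
  [[-0.001,-0.0344,0],0],
  [[-0.001,-0.0344,0],0],
  [[-0.001,-0.0344,0],0],
  [[-0.001,-0.0344,0],0],
  [[-0.001,-0.0344,0],0],
])

```text
time_s: 17.03
tcp_pos: [0.527, -0.0985, 0.1204]
ee_rot: [[-0.999, 0.04, 0.001], [0.04, 0.999, 0.0], [-0.001, 0.0, -1.0]]
wrist_force: [0.2, -0.3, 0.3]
gripper_width: 1.002
gripper_force: 0.0
```

Request:
apply_moves([
  [[0,0,0],-5.6],
  [[0,0,0],-5.6],
  [[0,0,0],0],
  [[0,0,0],0],
])

```text
time_s: 17.37
tcp_pos: [0.5272, -0.0973, 0.1201]
ee_rot: [[-0.988, -0.152, 0.0], [-0.152, 0.988, 0.0], [-0.0, 0.0, -1.0]]
wrist_force: [0.3, 0.8, 0.0]
gripper_width: 0.997
gripper_force: 0.0
```

```bash
python3 - <<'E'
from station import r, imaging, models
from h import *
s=r.sense();print(s['time_s'],s['tcp_pos'],np.round(s['ee_rot'],4).tolist())
w=imaging.capture("wrist")
c=((.528,-.1),9)
cv2.imwrite("pics/ov8.png",np.hstack([w["frame"][60:360,120:520],cv2.resize(overlay(w,*c,k=4,mod=(.5275,-.097,9)),(257,300))]))
E
```

```text
17.3667 [ 0.52721048 -0.09727004  0.12012455] [[-0.9884, -0.1517, 0.0001], [-0.1517, 0.9884, 0.0001], [-0.0001, 0.0001, -1.0]]
```

View pics/ov8.png

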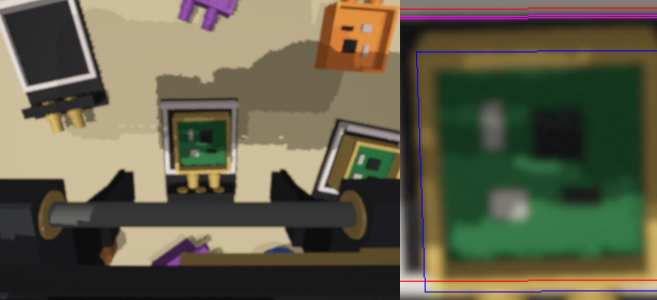

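Module two is aligned between the fingers, with two connectors facing three jacks at crop (203,150).

Request:
apply_moves([
  [[0,0,0.02],0],
  [[0,0,0.03],0],
  [[0,0,0.028],0],
  [[0,0,0.0145],0],
  [[0,0,0],0],
])

```text
time_s: 17.83
tcp_pos: [0.5246, -0.0967, 0.0242]
ee_rot: [[-0.988, -0.153, -0.008], [-0.153, 0.988, -0.0], [0.008, 0.001, -1.0]]
wrist_force: [-0.3, 0.4, 0.3]
gripper_width: 1.0
gripper_force: 0.0
```

Request:
apply_moves([
  [[0,0,0],0],
  [[0,0,0.005],0],
  [[0,0,0.005],0],
  [[0,0,0.003],0],
  [[0,0,0],0],
])

```text
time_s: 18.25
tcp_pos: [0.5272, -0.0971, 0.0145]
ee_rot: [[-0.988, -0.154, -0.0], [-0.154, 0.988, 0.0], [-0.0, 0.0, -1.0]]
wrist_force: [-0.8, -0.5, 1.0]
gripper_width: 1.004
gripper_force: 0.0
```

Request:
apply_moves([
  [[0,0,0],0],
  [[0,0,0],0],
  [[0,0,0],0],
  [[0,0,0],0],
  [[0,0,0],0],
], hand=0.04)

```text
time_s: 18.67
tcp_pos: [0.5274, -0.0972, 0.0147]
ee_rot: [[-0.988, -0.154, 0.0], [-0.154, 0.988, 0.0], [-0.0, -0.0, -1.0]]
wrist_force: [0.3, -0.2, -0.3]
gripper_width: 0.709
gripper_force: 0.0
```

Request:
apply_moves([
  [[0,0,0],0],
  [[0,0,0],0],
  [[0,0,0],0],
  [[0,0,0],0],
  [[0,0,0],0],
])

```text
time_s: 19.08
tcp_pos: [0.5273, -0.0971, 0.0146]
ee_rot: [[-0.988, -0.155, 0.0], [-0.155, 0.988, -0.0], [-0.0, -0.0, -1.0]]
wrist_force: [-0.5, 0.6, 1.2]
gripper_width: 0.621
gripper_force: 29.8
```

Request:
apply_moves([
  [[0,0,-0.01],0],
  [[0,0,-0.025],0],
  [[0,0,-0.03],0],
  [[0,0,-0.02],0],
  [[0.008,-0.01225,0],0],
])

```text
time_s: 19.5
tcp_pos: [0.5256, -0.1095, 0.1048]
ee_rot: [[-0.987, -0.158, 0.011], [-0.158, 0.987, -0.0], [-0.011, -0.002, -1.0]]
wrist_force: [0.8, 0.3, -1.5]
gripper_width: 0.615
gripper_force: 29.8
```

Request:
apply_moves([
  [[0.016,-0.0245,0],0],
  [[0.016,-0.0245,0],0],
  [[0.016,-0.0245,0],0],
  [[0.016,-0.0245,0],0],
  [[0.016,-0.0245,0],0],
])

```text
time_s: 19.92
tcp_pos: [0.4592, -0.245, 0.099]
ee_rot: [[-0.988, -0.154, -0.002], [-0.154, 0.988, 0.001], [0.002, 0.001, -1.0]]
wrist_force: [-0.3, -0.2, -1.4]
gripper_width: 0.622
gripper_force: 29.8
```

Request:
apply_moves([
  [[0.008,-0.01225,0],0],
  [[0,0,0],-5.35],
  [[0,0,0],-5.35],
  [[0,0,0],0],
  [[0,0,0],0],
])

```text
time_s: 20.33
tcp_pos: [0.4542, -0.2573, 0.099]
ee_rot: [[-0.943, -0.332, -0.001], [-0.332, 0.943, 0.001], [0.001, 0.001, -1.0]]
wrist_force: [0.1, 0.2, -1.8]
gripper_width: 0.621
gripper_force: 29.8
```

Request:
apply_moves([
  [[0,0,0],0],
  [[0,0,0],0],
])

```text
time_s: 20.5
tcp_pos: [0.455, -0.257, 0.0994]
ee_rot: [[-0.942, -0.334, -0.0], [-0.334, 0.942, 0.0], [0.0, 0.0, -1.0]]
wrist_force: [-0.2, -0.1, -1.8]
gripper_width: 0.619
gripper_force: 29.8
```

```bash
python3 - <<'E'
from station import r, imaging, models
from h import *
s=r.sense();print(s['time_s'],s['tcp_pos'],np.round(s['ee_rot'],4).tolist())
w=imaging.capture("wrist")
g=cv2.cvtColor(w["frame"],cv2.COLOR_BGR2HSV)[190:215,310:320].mean(1);print(np.round(g[:,1]).astype(int).tolist())
print(ground(w,[[320,200]],s['tcp_pos'][2]-.0106)-s['tcp_pos'][:2])
E
```

```text
20.5 [ 0.45497282 -0.25699851  0.09935912] [[-0.9425, -0.3342, -0.0005], [-0.3342, 0.9425, 0.0002], [0.0004, 0.0004, -1.0]]
[17, 21, 19, 23, 22, 21, 24, 23, 22, 44, 120, 141, 146, 146, 146, 146, 146, 146, 145, 146, 147, 146, 146, 146, 146]
[[-0.02623163 -0.01011082]]
```

Request:
apply_moves([
  [[0,0,0.015],0],
  [[0,0,0.025],0],
  [[0,0,0.02],0],
  [[0,0,0.0115],0],
  [[0,0,0],0],
])

```text
time_s: 20.97
tcp_pos: [0.4532, -0.2564, 0.0254]
ee_rot: [[-0.942, -0.334, -0.006], [-0.334, 0.942, 0.002], [0.005, 0.004, -1.0]]
wrist_force: [-1.3, -0.2, -2.5]
gripper_width: 0.618
gripper_force: 29.8
```

Request:
apply_moves([
  [[0,0,0],0],
  [[0,0,0.005],0],
  [[0,0,0.005],0],
  [[0,0,0.003],0],
  [[0,0,0],0],
])

```text
time_s: 21.38
tcp_pos: [0.4551, -0.2571, 0.0148]
ee_rot: [[-0.942, -0.335, -0.0], [-0.335, 0.942, 0.0], [0.0, 0.0, -1.0]]
wrist_force: [-0.8, -0.1, -2.3]
gripper_width: 0.617
gripper_force: 29.8
```

Request:
apply_moves([
  [[0,0,0],0],
  [[0,0,0],0],
  [[0,0,0],0],
  [[0,0,0],0],
  [[0,0,0],0],
], hand=0.087)

```text
time_s: 21.8
tcp_pos: [0.4554, -0.2573, 0.0153]
ee_rot: [[-0.942, -0.335, 0.001], [-0.335, 0.942, -0.0], [-0.001, -0.0, -1.0]]
wrist_force: [0.2, -0.6, 0.1]
gripper_width: 0.911
gripper_force: 0.0
```

Request:
apply_moves([
  [[0,0,0],0],
  [[0,0,-0.005],0],
  [[0,0,-0.03],0],
  [[0,0,-0.04],0],
  [[0,0,-0.03],0],
])

```text
time_s: 22.22
tcp_pos: [0.4555, -0.2575, 0.1226]
ee_rot: [[-0.942, -0.336, 0.001], [-0.336, 0.942, -0.001], [-0.001, -0.001, -1.0]]
wrist_force: [1.2, 0.1, 0.8]
gripper_width: 0.997
gripper_force: 0.0
```

```bash
python3 - <<'E'
from station import r, imaging, models
from h import *
s=r.sense();print(s['time_s'],s['tcp_pos'],np.round(s['ee_rot'],4).tolist())
w=imaging.capture("wrist")
c=((.455,-.256),19.6)
cv2.imwrite("pics/ov9.png",np.hstack([w["frame"][60:360,120:520],cv2.resize(overlay(w,*c,k=4,mod=(.455,-.257,19.6)),(257,300))]))
E
```

```text
22.2167 [ 0.45554678 -0.25749961  0.12258589] [[-0.9419, -0.3358, 0.001], [-0.3358, 0.9419, -0.001], [-0.0007, -0.0012, -1.0]]
```

View pics/ov9.png

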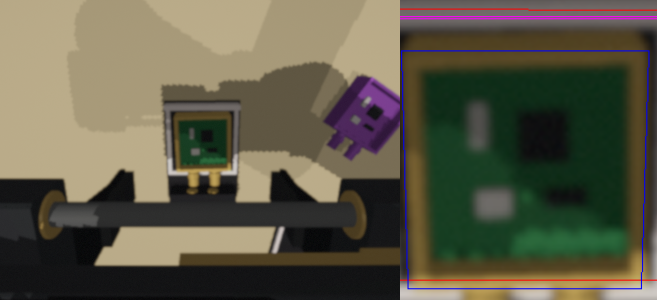

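Module two is seated in the two-jack cradle. Back to the pad for module three.

Request:
apply_moves([
  [[-0.0059,0.0186,0],0],
  [[-0.0118,0.03715,0],0],
  [[-0.0118,0.03715,0],0],
  [[-0.0118,0.03715,0],0],
  [[-0.0118,0.03715,0],0],
])

```text
time_s: 22.68
tcp_pos: [0.4488, -0.0805, 0.1204]
ee_rot: [[-0.942, -0.334, 0.001], [-0.334, 0.942, 0.0], [-0.001, -0.0, -1.0]]
wrist_force: [1.4, 0.9, 0.4]
gripper_width: 0.999
gripper_force: 0.0
```

Request:
apply_moves([
  [[-0.0118,0.03715,0],0],
  [[-0.0118,0.03715,0],0],
  [[-0.0118,0.03715,0],0],
  [[-0.0118,0.03715,0],0],
  [[-0.0118,0.03715,0],0],
])

```text
time_s: 23.1
tcp_pos: [0.4419, 0.1148, 0.1205]
ee_rot: [[-0.942, -0.336, 0.001], [-0.336, 0.942, 0.0], [-0.001, 0.0, -1.0]]
wrist_force: [1.5, -0.2, 0.0]
gripper_width: 1.0
gripper_force: 0.0
```

Request:
apply_moves([
  [[-0.0118,0.03715,0],0],
  [[-0.0118,0.03715,0],0],
  [[-0.0118,0.03715,0],0],
  [[-0.0059,0.0186,0],0],
  [[0,0,0],5.5],
])

```text
time_s: 23.52
tcp_pos: [0.4383, 0.2536, 0.1204]
ee_rot: [[-0.969, -0.247, 0.002], [-0.247, 0.969, 0.002], [-0.002, 0.001, -1.0]]
wrist_force: [0.2, -0.3, 0.0]
gripper_width: 1.0
gripper_force: 0.0
```

Request:
apply_moves([
  [[0,0,0],5.5],
  [[0,0,0],5.5],
  [[0,0,0],5.5],
  [[0,0,0],0],
  [[0,0,0],0],
])

```text
time_s: 23.93
tcp_pos: [0.4377, 0.2492, 0.1202]
ee_rot: [[-0.999, 0.04, 0.0], [0.04, 0.999, 0.0], [-0.0, 0.0, -1.0]]
wrist_force: [0.2, -0.1, 0.5]
gripper_width: 1.001
gripper_force: 0.0
```

Exactly back over the release pose; grasping.

Request:
apply_moves([
  [[0,0,0.02],0],
  [[0,0,0.03],0],
  [[0,0,0.025],0],
  [[0,0,0.0125],0],
  [[0,0,0],0],
])

```text
time_s: 24.35
tcp_pos: [0.4361, 0.2475, 0.0298]
ee_rot: [[-0.999, 0.041, -0.005], [0.041, 0.999, -0.005], [0.005, -0.005, -1.0]]
wrist_force: [-0.5, -0.1, 0.2]
gripper_width: 0.998
gripper_force: 0.0
```

Request:
apply_moves([
  [[0,0,0],0],
  [[0,0,0.005],0],
  [[0,0,0.005],0],
  [[0,0,0.0035],0],
  [[0,0,0],0],
])

```text
time_s: 24.77
tcp_pos: [0.4376, 0.2491, 0.0188]
ee_rot: [[-0.999, 0.042, -0.0], [0.042, 0.999, -0.0], [0.0, -0.0, -1.0]]
wrist_force: [0.4, 0.1, -0.1]
gripper_width: 1.0
gripper_force: 0.0
```

Request:
apply_moves([
  [[0,0,0],0],
  [[0,0,0],0],
  [[0,0,0],0],
  [[0,0,0],0],
  [[0,0,0],0],
], hand=0.04)

```text
time_s: 25.18
tcp_pos: [0.4378, 0.2494, 0.0192]
ee_rot: [[-0.999, 0.042, 0.0], [0.042, 0.999, 0.0], [-0.0, 0.0, -1.0]]
wrist_force: [-0.4, 0.2, 0.6]
gripper_width: 0.703
gripper_force: 0.0
```

Request:
apply_moves([
  [[0,0,0],0],
  [[0,0,0],0],
  [[0,0,0],0],
  [[0,0,0],0],
  [[0,0,0],0],
])

```text
time_s: 25.6
tcp_pos: [0.4378, 0.2493, 0.0191]
ee_rot: [[-0.999, 0.042, 0.0], [0.042, 0.999, -0.0], [-0.0, -0.0, -1.0]]
wrist_force: [-0.3, -0.9, 1.8]
gripper_width: 0.62
gripper_force: 29.8
```

Request:
apply_moves([
  [[0,0,-0.01],0],
  [[0,0,-0.025],0],
  [[0,0,-0.026],0],
  [[0,0,-0.02],0],
  [[-0.0052,-0.0172,0],0],
])

```text
time_s: 26.02
tcp_pos: [0.4448, 0.2356, 0.1048]
ee_rot: [[-0.999, 0.038, 0.008], [0.038, 0.999, 0.007], [-0.008, 0.007, -1.0]]
wrist_force: [0.8, -0.2, -2.4]
gripper_width: 0.619
gripper_force: 29.8
```

Request:
apply_moves([
  [[-0.0105,-0.0345,0],0],
  [[-0.0105,-0.0345,0],0],
  [[-0.0105,-0.0345,0],0],
  [[-0.0105,-0.0345,0],0],
  [[-0.0105,-0.0345,0],0],
])

```text
time_s: 26.43
tcp_pos: [0.487, 0.0556, 0.1003]
ee_rot: [[-0.999, 0.042, -0.0], [0.042, 0.999, 0.0], [0.0, 0.0, -1.0]]
wrist_force: [1.7, -0.8, -2.0]
gripper_width: 0.619
gripper_force: 29.8
```

Request:
apply_moves([
  [[-0.0105,-0.0345,0],0],
  [[-0.0105,-0.0345,0],0],
  [[-0.0105,-0.0345,0],0],
  [[-0.0105,-0.0345,0],0],
  [[-0.0052,-0.0172,0],0],
])

```text
time_s: 26.85
tcp_pos: [0.5281, -0.1029, 0.1001]
ee_rot: [[-0.999, 0.045, -0.0], [0.045, 0.999, -0.0], [0.0, -0.0, -1.0]]
wrist_force: [-0.4, 0.5, -1.6]
gripper_width: 0.618
gripper_force: 29.8
```

Request:
apply_moves([
  [[0,0,0],-5.7],
  [[0,0,0],-5.7],
  [[0,0,0],0],
  [[0,0,0],0],
  [[0,0,0],0],
])

```text
time_s: 27.27
tcp_pos: [0.5278, -0.0995, 0.1001]
ee_rot: [[-0.988, -0.154, -0.0], [-0.154, 0.988, 0.0], [0.0, 0.0, -1.0]]
wrist_force: [-0.6, 0.4, -1.9]
gripper_width: 0.619
gripper_force: 29.8
```

```bash
python3 - <<'E'
from station import r, imaging, models
from h import *
s=r.sense();print(s['time_s'],s['tcp_pos'],np.round(s['ee_rot'],4).tolist(),s['gripper_width'])
w=imaging.capture("wrist")
g=cv2.cvtColor(w["frame"],cv2.COLOR_BGR2HSV)[190:215,310:320].mean(1);print(np.round(g[:,1]).astype(int).tolist())
E
```

```text
27.2667 [ 0.5277838  -0.09950526  0.10009973] [[-0.988, -0.1544, -0.0004], [-0.1544, 0.988, 0.0001], [0.0003, 0.0002, -1.0]] 0.6192936803762379
[18, 21, 22, 22, 16, 19, 16, 22, 23, 12, 51, 116, 138, 141, 142, 144, 142, 143, 142, 143, 142, 144, 144, 143, 143]
```

Request:
apply_moves([
  [[0.001,0,0.015],0],
  [[0,0,0.025],0],
  [[0,0,0.02],0],
  [[0,0,0.0115],0],
  [[0,0,0],0],
])

```text
time_s: 27.73
tcp_pos: [0.5248, -0.0996, 0.026]
ee_rot: [[-0.988, -0.155, -0.006], [-0.155, 0.988, -0.0], [0.006, 0.001, -1.0]]
wrist_force: [-0.6, -1.3, -2.3]
gripper_width: 0.618
gripper_force: 29.8
```

Request:
apply_moves([
  [[0,0,0],0],
  [[0,0,0.005],0],
  [[0,0,0.005],0],
  [[0,0,0.0035],0],
  [[0,0,0],0],
])

```text
time_s: 28.15
tcp_pos: [0.5274, -0.0998, 0.0152]
ee_rot: [[-0.988, -0.156, 0.001], [-0.156, 0.988, 0.0], [-0.001, -0.0, -1.0]]
wrist_force: [0.0, 0.6, -2.1]
gripper_width: 0.617
gripper_force: 29.8
```

Request:
apply_moves([
  [[0,0,0],0],
  [[0,0,0],0],
  [[0,0,0],0],
  [[0,0,0],0],
  [[0,0,0],0],
], hand=0.087)

```text
time_s: 28.57
tcp_pos: [0.5273, -0.0999, 0.0153]
ee_rot: [[-0.988, -0.156, 0.001], [-0.156, 0.988, 0.0], [-0.001, -0.0, -1.0]]
wrist_force: [0.1, 0.2, 0.2]
gripper_width: 0.908
gripper_force: 0.0
```

Request:
apply_moves([
  [[0,0,0],0],
  [[0,0,-0.005],0],
  [[0,0,-0.03],0],
  [[0,0,-0.04],0],
  [[0,0,-0.04],0],
])

```text
time_s: 28.98
tcp_pos: [0.5262, -0.1, 0.131]
ee_rot: [[-0.988, -0.156, -0.003], [-0.156, 0.988, -0.0], [0.003, -0.0, -1.0]]
wrist_force: [2.2, -0.1, -0.5]
gripper_width: 0.998
gripper_force: 0.0
```

Request:
apply_moves([
  [[0,0,-0.04],0],
  [[0,0,-0.04],0],
  [[0,0,0],0],
  [[0,0,0],0],
])

```text
time_s: 29.32
tcp_pos: [0.5284, -0.0998, 0.2134]
ee_rot: [[-0.988, -0.156, 0.007], [-0.156, 0.988, 0.001], [-0.007, -0.0, -1.0]]
wrist_force: [-0.0, 0.3, -0.7]
gripper_width: 1.002
gripper_force: 0.0
```

```bash
python3 - <<'E'
from station import r, imaging, models
from h import *
s=r.sense();print(s['time_s'],s['tcp_pos'],np.round(s['ee_rot'],4).tolist())
w=imaging.capture("wrist")
a=[overlay(w,*c,k=4,mod=c[0]+(c[1],)) for c in(((.455,-.256),19.6),((.528,-.1),9),((.529,.075),-2.5))]
cv2.imwrite("pics/fin.png",np.vstack([np.hstack(a),cv2.resize(w["frame"][:250],(720,281))]))
E
```

```text
29.3167 [ 0.52838074 -0.09977834  0.21336008] [[-0.9877, -0.1562, 0.0071], [-0.1562, 0.9877, 0.0008], [-0.0072, -0.0004, -1.0]]
```

View pics/fin.png

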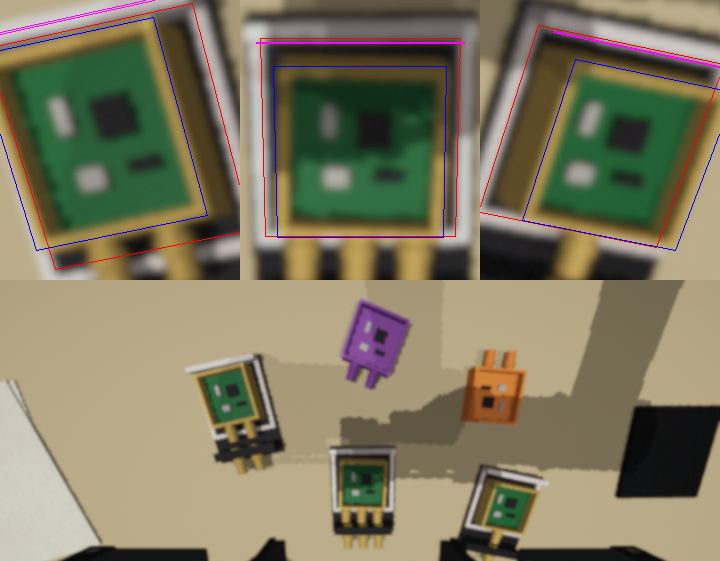

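All three modules lie flat inside their matching cradles (2 in 2, 3 in 3, 1 in 1), within about 2–3 mm of the overlays. The pad is empty and the gripper is clear.

```bash
python3 -c "
from station import r
print(r.finish_job())"
```

```text
the job is handed in; nothing more can be done
None
```

The job is handed in at about 29 s of the 104 s allowed: module three was parked and released on the foam pad, then each module was seated in its matching cradle with its connectors facing the jacks and let go; the hand-in gave no verdict, and I did not re-measure the spool, jar or screwdriver, though no contact showed in the force readings.

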